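Register a slide carrier on the scanner stage and clip it down

ROBOT

A 7-joint arm with a two-finger parallel gripper is mounted at the origin on the work surface. World frame = base frame: x ahead of the robot, y to its left, z up, the work surface at z = 0. Lengths are in m, angles in rad, forces in N, time in s.
With the tool pointing down it reaches from about 0.425 to 0.925 m from the base axis. Payload 6.8 kg.
Tool frame: the origin (TCP) lies at the very end of the fingers, on their centre line; the grasp point (between the pads) lies bot.grip_depth behind it (bot.grip_depth is the distance from the TCP to the grasp point, in m); z points along the fingers, y is the line along which they close (so a half turn about z gives the same grasp; the last joint's range is limited). The gripper opens to 85 mm and grips with 20 to 120 N. Pads are 22 mm wide; open, the fingers measure 114 mm over their backs; the gripper's body (76 mm by 85 mm) begins 54 mm behind the grasp point. The pads swing forward as they close: fully open they stand 13 mm farther back than shut.
Start: joints at [1.05, 0.477, 0.022, 1.555, -0.011, 1.109, -0.083], TCP at [0.271, -0.618, 0.231] pointing down, gripper open.
Joint ranges: [-2.96, 2.96], [-0.34, 2.1], [-1.41, 1.46], [0.24, 2.44], [-1.37, 4.51], [0.17, 1.92], [-2.96, 2.96]. Speed limits (rad/s): [2.39, 2.39, 3.14, 3.14, 3.14, 3.14, 3.14].

INTERFACE

Orientations are given as a unit quaternion [w, x, y, z].
In Python, from station import bot gives the robot as it stands.
- The arm moves only by the tool send_rows, never from a script. Its arguments are lists of equal length, an entry for each row: "slide": the shift along the tool's x, y, z in mm, a list of three; "roll": the turn about the tool's z in degrees; "claw": the opening, from 0 (shut) to 1 (fully open). A call has exactly 8 rows; each row is the pose to reach, as a shift and turn from the pose commanded when the call began, along the tool's axes at that moment; what a row does not reach only later rows make up. A row lasts 1/12 s, in which the tool goes at most 41.7 mm and 7.16 degrees, less where a joint would pass 70% of its speed; a pose out of reach is approached as far as the arm can. A call with a gripper value outside its range is refused whole. The fingers move at their own pace and stop on an object; "force" is the grip in N (left out, the last holds). Time passes only in rows, so rows that repeat a pose let the fingers close, or fill a call up. It gives the time, the measured TCP pose, the force, the opening and the grip force at its end, in the units of the state.
- bot.get_obs(): the state, without advancing time (a new reading comes with each control period).
- bot.read_camera(name): name is "scene" or "top" or "wrist"; returns the picture (400x640x3 uint8, red, green, blue); there is no depth.
- bot.camera_model(name): a dict with "camera_matrix" (3x3 intrinsics, pixels), "D" ([k1, k2, p1, p2, k3] as OpenCV has them; the pictures are not rectified), "camera_from_world" (4x4, takes a point from world to camera coordinates). Camera axes: x right, y down, z forward; pixel columns grow to the right and rows downward; lengths in m; the calibration is good to about 2 mm. A picture is of the moment at which its call begins: read the wrist's pose just before it. camera_model takes no time and is no camera call; for the wrist camera it gives the pose at the moment of the call.
- bot.hand_in(): hands the job in; it is judged then, once.
The state is a dict: "t": time; "q": joint angles; "joint_vel": joint speeds; "joint_torque": joint torques, N m; "eef_pos": TCP position; "tool_rot": TCP orientation; "contact_force": force on the tool from outside, world axes, zero at the start; "torque": the same for the moment, N m; "gripper_width": opening from 0.0 (shut) to 1.0 (fully open); "grasp_force": force on a finger pad.
Only numpy, scipy, OpenCV 4.12 (cv2) and the standard library are available. Lean on these libraries where they do the work, as an engineer would, in place of code of your own. Each camera call takes 0.05 s, during which the arm holds its last target. There are 200 camera calls.

TASK

Lay the long slide carrier, slides up, on the black scanner stage and push it fully home so that its long side is flush against the side rail and its end is flush against the end stop. Then, with the carrier home, swing the clip all the way round so that it lies square across the carrier. Leave the short carrier, the phone and the bottle where they are.

Things in the scene. Friction and masses are not known exactly. Their poses are not given: they have to be found in the camera images.
- long_carrier: Long slide carrier: flat aluminium bar-shaped block 180 x 60 x 14 mm (its x, y, z) with four glass slides set flush in its top (two by two); about 0.3 kg, loose, lying slides up on the bench. Origin: centre of its underside; z up. Either end may go to the end stop.
- short_carrier: Short slide carrier, the same but 100 x 60 x 14 mm with two slides; not to be used. Origin: centre of its underside, x along its length. The two carriers lie side by side in either order.
- stage: Scanner stage, fixed: black plate 270 x 180 x 12 mm (x, y, z), origin at the centre of its underside (bench height). On it two steel stops, tops 22 mm above the bench: the side rail, 10 mm thick, x = -100 to 115 mm, inner face at y = +40 mm looking to -y; the end stop, 12 mm thick, y = -25 to 35 mm, inner face at x = +115 mm looking to -x. Plate at y = -90 to +40 mm is free.
- datum (a point): Registration corner on the plate's top, where the planes of the inner faces of side rail and end stop meet (stage x = 115, y = 40, z = 12 mm); axes as the stage's. When home, the carrier's origin is at x = -90, y = -30, z = 0 mm from here, its length along x.
- clip (a joint): Angle of the hold-down clip about its upright pivot (stage x = 25, y = 62 mm, behind the rail), 0 to 1.571 rad, counter-clockwise from above. At 0 it points to the stage's -x, beside the rail (open); at 1.571, its limit, to -y, square across the carrier. Stays where left. Flat steel arm 14 mm wide, 29 to 34 mm above the bench, reaching 71 mm from the pivot; clears a seated carrier by 3 mm.
- clip_knob (a point): Middle of the clip's upright round grey knob near the arm's free end: diameter 14 mm, from 34 to 66 mm above the bench (this point at 50 mm), 57 mm from the pivot's axis.
- phone: Phone, black with a grey glass screen, 74 x 152 x 9 mm lying on the bench; origin: centre of its underside. Bystander.
- bottle: White bottle, 64 mm diameter, 150 mm tall, standing; origin: centre of its foot. Bystander.

How it is judged:
By the outcome, as a careful person would: the job done as asked, in the order asked, and still so for the second after the job is handed in, with the robot touching nothing.
It also fails if it takes over 72 s, if anything falls off the work surface, if the arm or the gripper's body presses on something with over 40 N, if the wrist force passes 120 N, or if a joint passes its speed limit or range.

## Working session

There is one attempt and no reset: what is moved stays moved. The work goes in short steps, Python scripts to look and compute and a tool call to move; the robot and the scene stay as the last step left them, time stands still between calls to the robot, and variables do not carry over. Pictures are saved under pics/ and viewed, at most 13 in all, crops included, and the job is handed in when it is done.

Besides the shell and the picture viewer there is one more tool, called after "Emit:" by a JSON object that holds its "op" and its "data", one argument or row to a line. send_rows: Moves the arm, as the interface text tells. Its arguments: {"type":"object","properties":{"slide":{"type":"array","items":{"type":"array","items":{"type":"number"}}},"roll":{"type":"array","items":{"type":"number"}},"claw":{"type":"array","items":{"type":"number"}},"force":{"type":"number"}},"required":["slide","roll","claw"]}

```bash
ls; mkdir -p pics; python3 - <<'E'
from station import bot
import cv2, numpy as np
o=bot.get_obs(); print({k:np.round(v,3).tolist() for k,v in o.items()}, bot.grip_depth)
for n in("scene","top"):
    cv2.imwrite(f"pics/{n}0.png",bot.read_camera(n)[:,:,::-1])
    m=bot.camera_model(n); print(np.round(m["camera_from_world"],3).tolist(),np.round(m["camera_matrix"],1).tolist(),m["D"])
E
```

```text
pics
{'t': 0.0, 'q': [1.05, 0.478, 0.022, 1.556, -0.012, 1.109, -0.083], 'joint_vel': [-0.002, 0.001, 0.001, 0.0, 0.0, -0.001, 0.0], 'joint_torque': [-0.001, -59.646, 1.608, -28.12, 0.012, 0.009, -0.0], 'eef_pos': [0.271, -0.618, 0.23], 'tool_rot': [-0.001, 0.979, 0.205, -0.0], 'contact_force': [0.42, 0.173, 0.252], 'torque': [0.072, 0.056, 0.034], 'grasp_force': 0.0, 'gripper_width': 1.001} 0.0187
[[-0.754, 0.657, 0.014, 0.358], [0.541, 0.633, -0.554, -0.318], [-0.372, -0.41, -0.833, 1.808], [0.0, 0.0, 0.0, 1.0]] [[463.3, 0.0, 325.3], [0.0, 463.3, 192.9], [0.0, 0.0, 1.0]] [-0.03086076  0.          0.          0.          0.        ]
[[-0.077, -0.997, -0.003, 0.095], [-0.973, 0.075, -0.216, 0.586], [0.216, -0.014, -0.976, 1.335], [0.0, 0.0, 0.0, 1.0]] [[497.3, 0.0, 313.3], [0.0, 497.3, 213.3], [0.0, 0.0, 1.0]] [-0.06988926  0.          0.          0.          0.        ]
```

View pics/top0.png

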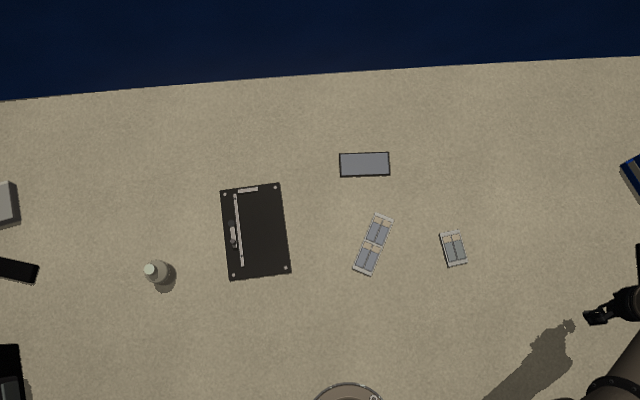

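View pics/scene0.png

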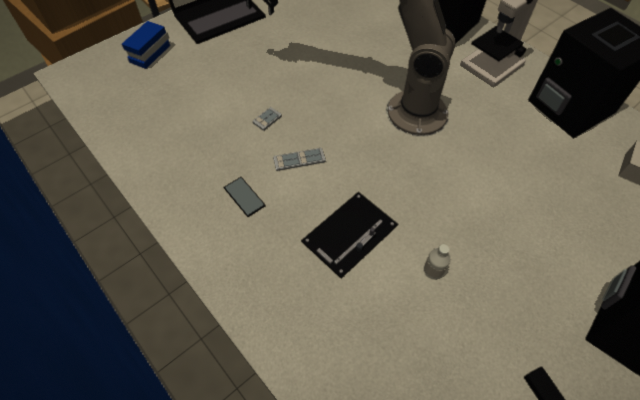

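Top view: stage spans (220–290, 183–280), with the end stop at (248,190) and the rail at (238,230). The knob is at (233,235), the long carrier at (372,245), the short at (453,248), the phone at (365,164) and the bottle at (157,271).

```bash
cat > h.py <<'E'
from station import bot
import cv2, numpy as np
from scipy.spatial.transform import Rotation as R
def cast(m,px,z):
    """pixels -> world xy on plane z"""
    p=cv2.undistortPoints(np.float64(px).reshape(-1,1,2),m["camera_matrix"],np.float64(m["D"])).reshape(-1,2)
    T=np.linalg.inv(m["camera_from_world"]); d=np.c_[p,np.ones(len(p))]@T[:3,:3].T; c=T[:3,3]
    return (c+d*((z-c[2])/d[:,2])[:,None])[:,:2]
def rect(m,cnt,z):
    """min-area rectangle of a contour on plane z: centre, (long,short), yaw deg of the long side in (-90,90]"""
    (c,s,a)=cv2.minAreaRect((cast(m,cnt,z)*1000).astype(np.float32))
    if s[0]<s[1]: a+=90; s=s[::-1]
    return np.round(c,1),np.round(s,1),round((a+90)%180-90,2)
def blobs(mask,amin):
    cs,_=cv2.findContours(mask.astype(np.uint8),cv2.RETR_EXTERNAL,cv2.CHAIN_APPROX_NONE)
    return [c for c in cs if cv2.contourArea(c)>amin]
def tool():
    o=bot.get_obs(); w=o["tool_rot"]; return o,R.from_quat(np.roll(w,-1))
E
python3 - <<'E'
from h import *
im=cv2.imread("pics/top0.png"); m=bot.camera_model("top")
g=im.max(2); b=im.astype(int)
print("stage px",im[250,265],"carrier",im[258,368],im[243,372],"bench",im[300,300],"rail",im[230,238],"knob",im[235,233])
for nm,mask,z in(("dark",g<70,.012),("light",((b[:,:,0]>b[:,:,2]-5)&(g>110))|(g>185),.014)):
    mask=mask.copy(); mask[:130]=0
    for c in blobs(mask,60):
        x,y,w,h=cv2.boundingRect(c)
        print(nm,(x,y,w,h),*rect(m,c,z))
E
```

```text
stage px [33 37 40] carrier [107 105 104] [144 155 159] bench [121 142 151] rail [128 137 147] knob [130 139 147]
dark (0, 344, 27, 56) [212.8 930.6] [157.7  77.1] 1.69
dark (580, 330, 60, 70) [  56.5 -789.3] [268.3 127.9] -52.56
dark (159, 265, 17, 20) [450.1 476.5] [60.3 33. ] -28.42
dark (0, 257, 40, 27) [499.8 927.8] [128.8  56.3] 74.73
dark (583, 243, 57, 83) [ 291.4 -843.4] [294.2 140.4] -48.01
dark (220, 182, 71, 100) [565.4 223.1] [271.9 179.3] 3.55
dark (0, 182, 21, 45) [705.4 960.8] [134.7  63.2] 3.49
dark (620, 154, 20, 43) [ 653.5 -926.6] [136.   61.6] -13.15
light (365, 252, 13, 19) [ 451.  -105.4] [52.8 22.3] -28.2
light (356, 248, 14, 19) [463.6 -80.8] [53.4 21.2] -27.19
light (445, 242, 11, 19) [ 460.9 -335.5] [49.7 20.3] 8.44
light (454, 241, 11, 18) [ 464.5 -362.3] [49.6 20.7] 8.4
light (375, 226, 14, 19) [ 522.7 -143.2] [52.5 22.4] -28.27
light (367, 222, 13, 19) [ 536.4 -117.7] [52.3 24.1] -27.25
light (341, 153, 47, 22) [ 742.6 -114.2] [137.4  63.5] 87.84
```

```bash
cat >> h.py <<'E'
def go(x,y,z,yaw):
    """print shift in tool axes (mm) and roll (deg) to bring the TCP to world mm, tool x at yaw"""
    o,r=tool(); M=r.as_matrix(); p=o["eef_pos"]*1000
    d=M.T@(np.array([x,y,z])-p); now=np.degrees(np.arctan2(M[1,0],M[0,0]))
    print("t %.2f"%o["t"],"tcp",p.round(1),"yaw %.2f"%now,"tilt",M[:,2].round(4),"| slide",d.round(1),"roll %.2f"%((now-yaw+90)%180-90),
      "F",o["contact_force"].round(1),"w %.3f g %.1f"%(o["gripper_width"],o["grasp_force"]))
E
python3 -c "
from h import *
go(493.4,-111.8,200,-27.7)"
```

```text
t 0.10 tcp [ 270.6 -617.8  230.4] yaw 23.65 tilt [-8.0e-04  1.5e-03 -1.0e+00] | slide [ 407.1 -374.1   31. ] roll 51.35 F [-0.1  0.3 -1.5] w 0.998 g 0.0
```

Emit:
{"op": "send_rows", "data": {
  "slide": [
    [30, -27, 2],
    [60, -55, 5],
    [90, -83, 7],
    [120, -110, 10],
    [150, -138, 12],
    [180, -165, 14],
    [210, -193, 16],
    [235, -216, 18]
  ],
  "roll": [5, 10, 15, 20, 25, 30, 35, 40],
  "claw": [1, 1, 1, 1, 1, 1, 1, 1],
  "force": 40
}}

```text
t: 0.77
eef_pos: [0.4001, -0.323, 0.213]
tool_rot: [-0.0, 0.99, -0.143, -0.0]
contact_force: [0.5, -0.2, 0.2]
gripper_width: 0.997
grasp_force: 0.0
```

```bash
python3 -c "
from h import *
go(493.4,-111.8,200,-27.7)"
```

```text
t 0.77 tcp [ 400.1 -323.   213. ] yaw -16.50 tilt [-2.e-04  9.e-04 -1.e+00] | slide [  29.5 -229.    13.2] roll 11.20 F [ 0.5 -0.2  0.2] w 0.997 g 0.0
```

Emit:
{"op": "send_rows", "data": {
  "slide": [
    [4, -30, 2],
    [8, -62, 4],
    [12, -94, 6],
    [16, -126, 8],
    [20, -158, 10],
    [25, -195, 12],
    [29, -229, 13],
    [29.5, -229, 13]
  ],
  "roll": [2, 4, 6, 8, 10, 11.2, 11.2, 11.2],
  "claw": [1, 1, 1, 1, 1, 1, 1, 1]
}}

```text
t: 1.43
eef_pos: [0.4945, -0.107, 0.2001]
tool_rot: [-0.002, 0.972, -0.233, 0.0]
contact_force: [0.5, -0.1, 0.4]
gripper_width: 1.002
grasp_force: 0.0
```

```bash
python3 - <<'E'
from h import *
m=bot.camera_model("wrist"); im=bot.read_camera("wrist")[:,:,::-1]; cv2.imwrite("pics/w1.png",im)
T=np.linalg.inv(m["camera_from_world"]); print(T.round(3).tolist())
go(493.4,-111.8,100,-27.7)
E
```

```text
[[-0.455, -0.846, -0.278, 0.565], [-0.891, 0.431, 0.146, -0.143], [-0.003, 0.314, -0.949, 0.342], [0.0, 0.0, 0.0, 1.0]]
t 1.48 tcp [ 493.4 -110.6  200. ] yaw -27.13 tilt [ 1.0e-04  1.4e-03 -1.0e+00] | slide [  0.6   1.2 100. ] roll 0.57 F [ 0.4 -1.1 -0.2] w 1.000 g 0.0
```

View pics/w1.png

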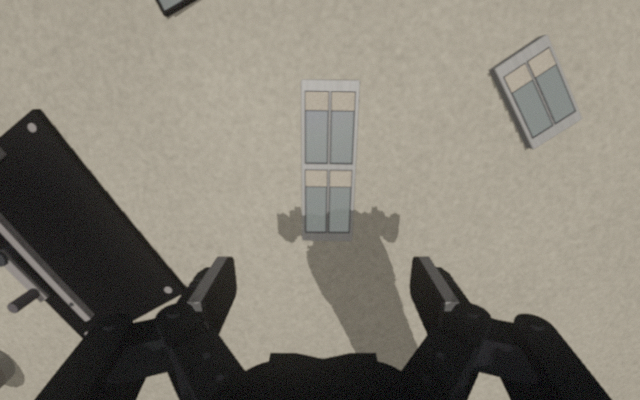

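Wrist view: the carrier outline corners are about (303,81), (359,80), (351,238) and (304,238). It lies centred between the fingers.

```bash
python3 - <<'E'
from h import *
im=cv2.imread("pics/w1.png"); m=bot.camera_model("wrist")
q=cast(m,[(303,81),(359,80),(351.5,239),(303.5,239)],.014)*1000; print(q.round(1).tolist(),q.mean(0),np.linalg.norm(q-np.roll(q,1,0),axis=1).round(1))
for i,j in((3,0),(2,1)): d=q[j]-q[i]; print(np.degrees(np.arctan2(d[1],d[0])))
# slides: bluish dark glass
b=im.astype(int); mask=(b[:,:,0]>b[:,:,2]+6)&(im.max(2)>70)
for c in blobs(mask,400): print(cv2.boundingRect(c),*rect(m,c,.014))
E
```

```text
[[587.7, -135.8], [562.7, -186.5], [406.9, -103.6], [432.9, -53.0]] [ 497.55801416 -119.74747807] [175.5  56.5 176.5  56.9]
-28.128857128275943
-28.010312047117562
```

```bash
python3 - <<'E'
from h import *
m=bot.camera_model("wrist"); im=bot.read_camera("wrist")[:,:,::-1].copy(); cv2.imwrite("pics/w2.png",im)
hsv=cv2.cvtColor(im,cv2.COLOR_BGR2HSV); s=cv2.GaussianBlur(hsv[:,:,1],(3,3),0)
print("sat across row 120:",s[120,285:380:3],"bench",s[60,200:400:20])
mask=((s<30)&(hsv[:,:,2]>60)).astype(np.uint8); mask=cv2.morphologyEx(mask,cv2.MORPH_CLOSE,np.ones((5,5))); mask[245:]=0
for c in blobs(mask,1500): print(cv2.boundingRect(c),*rect(m,c,.014))
it=cv2.imread("pics/top0.png"); s=cv2.cvtColor(it,cv2.COLOR_BGR2HSV)[:,:,1]; v=it.max(2)
mask=((s<36)&(v>60)).astype(np.uint8); mask=cv2.morphologyEx(mask,cv2.MORPH_CLOSE,np.ones((5,5)))
for c in blobs(mask,300): print("top",cv2.boundingRect(c),*rect(bot.camera_model("top"),c,.014))
go(497,-116,60,-28)
E
```

```text
sat across row 120: [32 32 32 32 20  9  5  3  4  3  3  3  4  8  7  3  4  4  4  3  5  4 11 25
 33 33 32 32 32 33 34 33] bench [33 34 34 33 31 33 33 33 33 34]
(295, 79, 62, 163) [ 499.3 -114.7] [180.4  62.3] -27.88
(486, 34, 93, 116) [ 468.6 -343.2] [103.3  66.2] 7.55
top (440, 229, 28, 38) [ 471.3 -346.9] [101.4  59.7] 7.75
top (352, 212, 42, 64) [ 501.6 -115.2] [180.   60.3] -27.81
top (230, 193, 14, 74) [572.1 280.9] [217.7  32.3] 3.54
top (0, 181, 13, 41) [714.8 973. ] [124.2  38.1] 3.74
top (340, 153, 49, 23) [ 742.6 -114.2] [143.4  66.9] 87.82
t 1.53 tcp [ 492.4 -113.3  199.9] yaw -27.34 tilt [-7.e-04  3.e-04 -1.e+00] | slide [  5.5   0.3 139.9] roll 0.66 F [-0.5 -0.2  0.2] w 1.003 g 0.0
```

```bash
python3 -c "
from h import *
go(500,-115,6,-27.85)"
```

```text
t 1.53 tcp [ 492.4 -113.3  199.9] yaw -27.34 tilt [-7.e-04  3.e-04 -1.e+00] | slide [  7.7  -2.  193.9] roll 0.51 F [-0.5 -0.2  0.2] w 1.003 g 0.0
```

Emit:
{"op": "send_rows", "data": {
  "slide": [
    [2, -1, 30],
    [5, -2, 60],
    [8, -2, 95],
    [8, -2, 130],
    [8, -2, 160],
    [8, -2, 180],
    [8, -2, 190],
    [8, -2, 194]
  ],
  "roll": [0.5, 0.5, 0.5, 0.5, 0.5, 0.5, 0.5, 0.5],
  "claw": [1, 1, 1, 1, 1, 1, 1, 1],
  "force": 40
}}

```text
t: 2.2
eef_pos: [0.4986, -0.118, 0.0048]
tool_rot: [0.001, 0.97, -0.243, -0.002]
contact_force: [-0.9, -0.8, 0.1]
gripper_width: 1.001
grasp_force: 0.0
```

Emit:
{"op": "send_rows", "data": {
  "slide": [
    [0, 0, 0],
    [0, 0, 0],
    [0, 0, 0],
    [0, 0, 0],
    [0, 0, 0],
    [0, 0, 0],
    [0, 0, 0],
    [0, 0, 0]
  ],
  "roll": [0, 0, 0, 0, 0, 0, 0, 0],
  "claw": [1, 1, 0.95, 0.9, 0.85, 0.82, 0.8, 0.8]
}}

```text
t: 2.87
eef_pos: [0.5003, -0.1166, 0.0065]
tool_rot: [-0.0, 0.97, -0.242, 0.0]
contact_force: [1.0, -0.7, 0.5]
gripper_width: 0.801
grasp_force: 0.0
```

```bash
python3 - <<'E'
from h import *
m=bot.camera_model("wrist"); im=bot.read_camera("wrist")[:,:,::-1].copy(); cv2.imwrite("pics/w3.png",im)
go(500,-115,2,-27.85)
E
```

```text
t 2.92 tcp [ 500.3 -116.6    6.4] yaw -28.04 tilt [ 2.e-04 -0.e+00 -1.e+00] | slide [-1.  -1.3  4.4] roll -0.19 F [ 0.  -0.4 -0.2] w 0.802 g 0.0
```

View pics/w3.png

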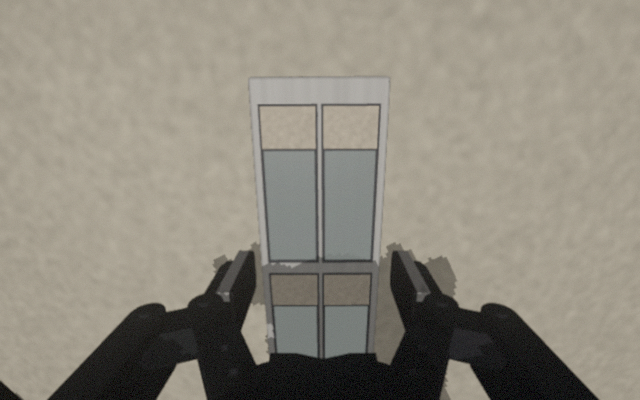

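The carrier sits centred between the pads, which are at columns 240 and 405, with its far end at row 77. Lower 5 mm and close.

Emit:
{"op": "send_rows", "data": {
  "slide": [
    [0, -1, 3],
    [0, -1, 5],
    [0, -1, 5],
    [0, -1, 5],
    [0, -1, 5],
    [0, -1, 5],
    [0, -1, 5],
    [0, -1, 5]
  ],
  "roll": [0, 0, 0, 0, 0, 0, 0, 0],
  "claw": [0.8, 0.8, 0.75, 0.7, 0.65, 0.65, 0.65, 0.65],
  "force": 60
}}

```text
t: 3.58
eef_pos: [0.5005, -0.1155, 0.0016]
tool_rot: [-0.0, 0.97, -0.242, -0.0]
contact_force: [-2.2, 1.5, 5.7]
gripper_width: 0.683
grasp_force: 64.2
```

Emit:
{"op": "send_rows", "data": {
  "slide": [
    [0, 0, 0],
    [0, 0, 0],
    [0, 0, -5],
    [0, 0, -10],
    [0, 0, -20],
    [0, 0, -40],
    [0, 0, -60],
    [0, 0, -60]
  ],
  "roll": [0, 0, 0, 0, 0, 0, 0, 0],
  "claw": [0.65, 0.6, 0.6, 0.6, 0.6, 0.6, 0.6, 0.6]
}}

```text
t: 4.25
eef_pos: [0.5031, -0.1163, 0.0649]
tool_rot: [-0.0, 0.97, -0.243, 0.003]
contact_force: [1.4, -0.1, -2.9]
gripper_width: 0.678
grasp_force: 66.1
```

```bash
python3 - <<'E'
from h import *
m=bot.camera_model("wrist"); im=bot.read_camera("wrist")[:,:,::-1].copy(); cv2.imwrite("pics/w4.png",im)
go(500,-115,2,-27.85)
E
```

```text
t 4.30 tcp [ 502.3 -116.2   63.3] yaw -28.07 tilt [ 4.6e-03 -7.0e-04 -1.0e+00] | slide [-2.9  0.1 61.3] roll -0.22 F [ 0.4 -1.  -3.5] w 0.680 g 66.1
```

View pics/w4.png

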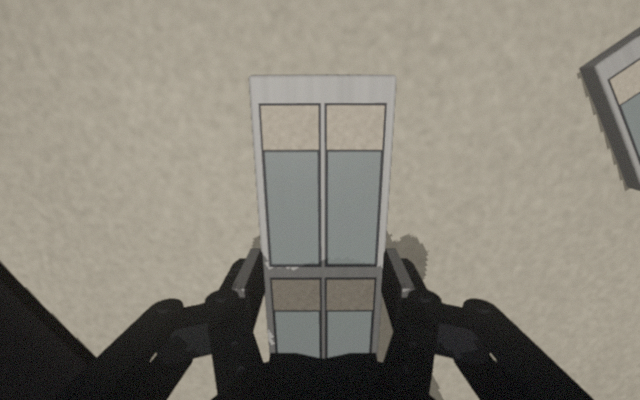

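```bash
python3 -c "
from h import *
go(578.2,209.9,75,3.55)"
```

```text
t 4.30 tcp [ 502.3 -116.2   63.3] yaw -28.07 tilt [ 4.6e-03 -7.0e-04 -1.0e+00] | slide [ -86.4 -323.5  -11.5] roll -31.62 F [ 0.4 -1.  -3.5] w 0.680 g 66.1
```

Emit:
{"op": "send_rows", "data": {
  "slide": [
    [-5, -20, -3],
    [-13, -48, -8],
    [-21, -78, -11],
    [-29, -108, -11],
    [-37, -138, -11],
    [-45, -168, -11],
    [-53, -198, -11],
    [-61, -228, -11]
  ],
  "roll": [-3, -7, -12, -16, -20, -24, -28, -31],
  "claw": [0.6, 0.6, 0.6, 0.6, 0.6, 0.6, 0.6, 0.6]
}}

```text
t: 4.97
eef_pos: [0.5533, 0.1152, 0.0711]
tool_rot: [0.0, 1.0, 0.027, -0.001]
contact_force: [1.0, 0.1, -3.4]
gripper_width: 0.676
grasp_force: 66.0
```

```bash
python3 -c "
from h import *
go(578.2,209.9,75,3.55)"
```

```text
t 4.97 tcp [553.3 115.2  71.1] yaw 3.14 tilt [-1.8e-03 -5.0e-04 -1.0e+00] | slide [ 30.  -93.1  -4. ] roll -0.41 F [ 1.   0.1 -3.4] w 0.676 g 66.0
```

Emit:
{"op": "send_rows", "data": {
  "slide": [
    [8, -22, -3],
    [15, -44, -3],
    [21, -64, -3],
    [25, -80, -3],
    [28, -88, -3],
    [29, -90, -3],
    [29, -90, -3],
    [29, -90, -3]
  ],
  "roll": [-0.4, -0.4, -0.4, -0.4, -0.4, -0.4, -0.4, -0.4],
  "claw": [0.6, 0.6, 0.6, 0.6, 0.6, 0.6, 0.6, 0.6]
}}

```text
t: 5.63
eef_pos: [0.5782, 0.2035, 0.0748]
tool_rot: [0.001, 1.0, 0.028, -0.0]
contact_force: [-0.4, -0.5, -3.8]
gripper_width: 0.679
grasp_force: 66.0
```

```bash
python3 - <<'E'
from h import *
m=bot.camera_model("wrist"); im=bot.read_camera("wrist")[:,:,::-1].copy(); cv2.imwrite("pics/w5.png",im)
np.save("w5.npy",m,allow_pickle=True)
go(578.2,209.9,16,3.55)
E
```

```text
t 5.68 tcp [578.3 203.4  74.9] yaw 3.23 tilt [-7.0e-04 -1.5e-03 -1.0e+00] | slide [ 0.4 -6.6 58.9] roll -0.32 F [ 1.2 -0.2 -3.6] w 0.679 g 66.0
```

View pics/w5.png

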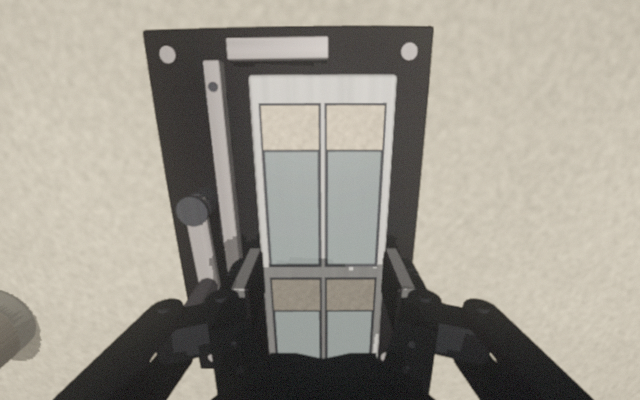

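Wrist view: the end stop's front edge runs from (228,61) to (328,59). The rail's inner edge starts at (220,62), the stage's far corners are (145,32) and (433,27), and the carrier's far edge is at row 75.

```bash
python3 - <<'E'
from h import *
m=np.load("w5.npy",allow_pickle=True).item(); im=cv2.imread("pics/w5.png"); g=cv2.cvtColor(im,cv2.COLOR_BGR2GRAY).astype(int)
P=[]
for r in range(80,200,10):
    d=np.diff(g[r,208:252]); i=d.argmin(); P.append((208.5+i,r))
P=np.array(P); print(P[:,0])
Q=[]
for c in range(235,325,10):
    d=np.diff(g[48:72,c]); Q.append((c,48.5+d.argmin()))
print([q[1] for q in Q])
a=565.4e-3,223.1e-3
def st(xy,yaw=np.radians(3.55)):
    d=xy*1000-np.array([565.4,223.1]); c,s=np.cos(yaw),np.sin(yaw); return np.c_[c*d[:,0]+s*d[:,1],-s*d[:,0]+c*d[:,1]]
print("rail y",st(cast(m,P,.022)).round(1).tolist()); print("end x",st(cast(m,Q,.022)).round(1).tolist())
print("corners",st(cast(m,[(145,32),(433,27)],.012)).round(1).tolist())
E
```

```text
[220.5 221.5 222.5 223.5 224.5 225.5 226.5 227.5 228.5 229.5 230.5 231.5]
[np.float64(59.5), np.float64(58.5), np.float64(58.5), np.float64(58.5), np.float64(58.5), np.float64(58.5), np.float64(58.5), np.float64(58.5), np.float64(57.5)]
rail y [[101.9, 42.1], [96.2, 42.1], [90.3, 42.0], [84.4, 42.0], [78.4, 42.0], [72.2, 42.0], [66.0, 42.0], [59.6, 42.0], [53.1, 42.0], [46.5, 42.0], [39.7, 42.0], [32.8, 42.0]]
end x [[113.2, 32.3], [113.7, 26.4], [113.6, 20.4], [113.5, 14.5], [113.4, 8.6], [113.3, 2.7], [113.3, -3.2], [113.2, -9.0], [113.7, -14.9]]
corners [[131.3, 89.4], [132.2, -86.5]]
```

Emit:
{"op": "send_rows", "data": {
  "slide": [
    [0, -3, 10],
    [0, -3, 25],
    [0, -3, 38],
    [0, -3, 48],
    [0, -3, 54],
    [0, -3, 57],
    [0, -3, 59],
    [0, -3, 60]
  ],
  "roll": [-0.3, -0.3, -0.3, -0.3, -0.3, -0.3, -0.3, -0.3],
  "claw": [0.6, 0.6, 0.6, 0.6, 0.6, 0.6, 0.6, 0.6]
}}

```text
t: 6.35
eef_pos: [0.5785, 0.2085, 0.0153]
tool_rot: [-0.0, 0.999, 0.032, 0.0]
contact_force: [-1.0, -1.4, -4.0]
gripper_width: 0.679
grasp_force: 66.0
```

Emit:
{"op": "send_rows", "data": {
  "slide": [
    [0, 0, 0.5],
    [0, 0, 1],
    [0, 0, 1],
    [0, 0, 1],
    [0, 0, 1],
    [0, 0, 1],
    [0, 0, 1],
    [0, 0, 1]
  ],
  "roll": [0, 0, 0, 0, 0, 0, 0, 0],
  "claw": [0.6, 0.6, 0.6, 0.6, 0.6, 0.6, 0.6, 0.6]
}}

```text
t: 7.02
eef_pos: [0.5782, 0.2085, 0.0144]
tool_rot: [0.0, 0.999, 0.032, 0.0]
contact_force: [0.3, 0.6, -3.8]
gripper_width: 0.677
grasp_force: 66.0
```

```bash
python3 -c "
from h import *
go(578.2,209.9,13.5,3.55)"
```

```text
t 7.02 tcp [578.2 208.5  14.4] yaw 3.65 tilt [ 1.e-04 -0.e+00 -1.e+00] | slide [ 0.1 -1.4  0.9] roll 0.10 F [ 0.3  0.6 -3.8] w 0.677 g 66.0
```

Emit:
{"op": "send_rows", "data": {
  "slide": [
    [0, 0, 0.5],
    [0, 0, 1],
    [2, 0, 1],
    [4, 0, 1],
    [6, 0, 1.2],
    [8, 0, 1.4],
    [9, 0, 1.6],
    [9, 0, 1.6]
  ],
  "roll": [0, 0, 0, 0, 0, 0, 0, 0],
  "claw": [0.6, 0.6, 0.6, 0.6, 0.6, 0.6, 0.6, 0.6]
}}

```text
t: 7.68
eef_pos: [0.586, 0.2096, 0.0136]
tool_rot: [0.0, 0.999, 0.032, -0.001]
contact_force: [-10.3, -1.6, 12.8]
gripper_width: 0.681
grasp_force: 67.8
```

Emit:
{"op": "send_rows", "data": {
  "slide": [
    [0, 0, 0],
    [0, 0, 0],
    [0, 0, 0],
    [0, 0, 0],
    [0, 0, 0],
    [0, 0, -5],
    [0, 0, -10],
    [0, 0, -15]
  ],
  "roll": [0, 0, 0, 0, 0, 0, 0, 0],
  "claw": [0.7, 0.72, 0.75, 0.75, 0.75, 0.75, 0.75, 0.75]
}}

```text
t: 8.35
eef_pos: [0.5874, 0.2091, 0.0283]
tool_rot: [-0.0, 0.999, 0.032, 0.0]
contact_force: [-0.2, 0.0, -0.4]
gripper_width: 0.753
grasp_force: 0.0
```

Emit:
{"op": "send_rows", "data": {
  "slide": [
    [0, 0, -10],
    [0, 0, -30],
    [0, 0, -60],
    [0, 0, -90],
    [0, 0, -110],
    [0, 0, -110],
    [0, 0, -110],
    [0, 0, -110]
  ],
  "roll": [0, 0, 0, 0, 0, 0, 0, 0],
  "claw": [0.75, 0.75, 0.5, 0.3, 0, 0, 0, 0]
}}

```text
t: 9.02
eef_pos: [0.5868, 0.2088, 0.1376]
tool_rot: [0.0, 0.999, 0.032, -0.0]
contact_force: [-0.1, 0.1, 0.8]
gripper_width: -0.003
grasp_force: 0.0
```

```bash
python3 - <<'E'
from h import *
m=bot.camera_model("wrist"); im=bot.read_camera("wrist")[:,:,::-1].copy(); cv2.imwrite("pics/w6.png",im)
np.save("w6.npy",m,allow_pickle=True)
go(578.2,209.9,16,3.55)
E
```

```text
t 9.07 tcp [586.4 208.6 136.9] yaw 3.65 tilt [-1.6e-03 -8.0e-04 -1.0e+00] | slide [ -7.9  -1.9 120.9] roll 0.10 F [ 0. -0.  0.] w -0.003 g 0.0
```

View pics/w6.png

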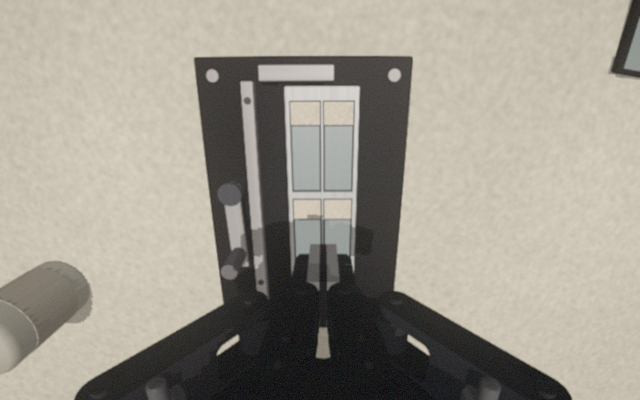

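The carrier lies on the plate with its far edge at row 86, just short of the end stop at row 82. The rail gap runs over columns 260–287, and the knob is at (233,268). Next is a push from the −y side.

```bash
python3 - <<'E'
from h import *
m=np.load("w6.npy",allow_pickle=True).item()
d=cast(m,[(284.5,87),(359.5,87),(290,250),(354,250)],.026)*1000-np.array([565,224]); a=np.radians(3.55)
print((d@np.array([[np.cos(a),-np.sin(a)],[np.sin(a),np.cos(a)]])).round(1).tolist())
go(591.3,155.5,17,3.55)
E
```

```text
[[108.5, 15.0], [108.5, -43.9], [-34.0, 15.3], [-34.0, -44.1]]
t 9.07 tcp [586.4 208.6 136.9] yaw 3.65 tilt [-1.6e-03 -8.0e-04 -1.0e+00] | slide [  1.7  53.2 119.9] roll 0.10 F [ 0. -0.  0.] w -0.003 g 0.0
```

Emit:
{"op": "send_rows", "data": {
  "slide": [
    [1, 25, 0],
    [2, 50, 0],
    [2, 54, 10],
    [2, 54, 40],
    [2, 54, 70],
    [2, 54, 95],
    [2, 54, 115],
    [2, 54, 120]
  ],
  "roll": [0, 0.1, 0.1, 0.1, 0.1, 0.1, 0.1, 0.1],
  "claw": [0, 0, 0, 0, 0, 0, 0, 0]
}}

```text
t: 9.73
eef_pos: [0.5891, 0.1542, 0.0129]
tool_rot: [0.001, 1.0, 0.031, -0.004]
contact_force: [-0.8, -0.1, -0.2]
gripper_width: 0.001
grasp_force: 0.0
```

Emit:
{"op": "send_rows", "data": {
  "slide": [
    [0, 0, 0],
    [0, -4, 0],
    [0, -8, 0],
    [0, -12, 0],
    [0, -16, 0],
    [0, -20, 0],
    [0, -24, 0],
    [0, -28, 0]
  ],
  "roll": [0, 0, 0, 0, 0, 0, 0, 0],
  "claw": [0, 0, 0, 0, 0, 0, 0, 0]
}}

```text
t: 10.4
eef_pos: [0.592, 0.1819, 0.0188]
tool_rot: [0.001, 1.0, 0.03, 0.001]
contact_force: [0.4, -5.3, 6.8]
gripper_width: -0.001
grasp_force: 3.8
```

```bash
python3 -c "
from h import *
go(591.3,155.5,17,3.55)"
```

```text
t 10.40 tcp [592.  181.9  18.8] yaw 3.47 tilt [ 0.0018 -0.0017 -1.    ] | slide [-2.3 26.3  1.9] roll -0.08 F [ 0.4 -5.3  6.8] w -0.001 g 3.8
```

Emit:
{"op": "send_rows", "data": {
  "slide": [
    [0, -2, 0],
    [0, -4, 0],
    [0, -5, 0],
    [0, -6, 0],
    [0, -7, 0],
    [0, -7.5, 0],
    [0, -8, 0],
    [0, -8, 0]
  ],
  "roll": [0, 0, 0, 0, 0, 0, 0, 0],
  "claw": [0, 0, 0, 0, 0, 0, 0, 0]
}}

```text
t: 11.07
eef_pos: [0.5916, 0.1899, 0.0188]
tool_rot: [0.001, 1.0, 0.03, 0.001]
contact_force: [0.8, -5.1, 6.2]
gripper_width: 0.0
grasp_force: 3.6
```

Emit:
{"op": "send_rows", "data": {
  "slide": [
    [0, -0.5, 0],
    [0, -1, 0],
    [0, -1.5, 0],
    [0, -2, 0],
    [0, -2, 0],
    [0, -2, 0],
    [0, -2, 0],
    [0, -2, 0]
  ],
  "roll": [0, 0, 0, 0, 0, 0, 0, 0],
  "claw": [0, 0, 0, 0, 0, 0, 0, 0]
}}

```text
t: 11.73
eef_pos: [0.5915, 0.1918, 0.0188]
tool_rot: [0.001, 1.0, 0.03, 0.001]
contact_force: [0.3, -4.7, 5.8]
gripper_width: 0.005
grasp_force: 3.6
```

```bash
python3 - <<'E'
from h import *
m=bot.camera_model("wrist"); im=bot.read_camera("wrist")[:,:,::-1].copy(); cv2.imwrite("pics/w7.png",im)
np.save("w7.npy",m,allow_pickle=True)
go(591.3,155.5,17,3.55)
E
```

```text
t 11.78 tcp [591.5 191.8  18.8] yaw 3.47 tilt [ 0.0019 -0.0015 -1.    ] | slide [-2.4 36.2  1.9] roll -0.08 F [ 0.8 -6.3  6.1] w 0.001 g 3.6
```

View pics/w7.png

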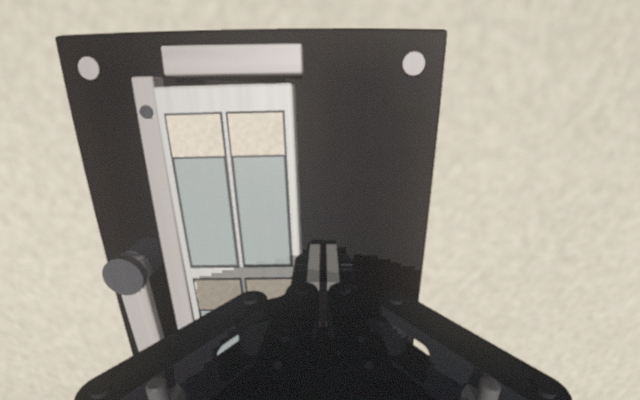

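```bash
cat >> h.py <<'E'
def st(xy,c=(565,224),yaw=np.radians(3.55)):
    d=xy*1000-np.array(c); return d@np.array([[np.cos(yaw),-np.sin(yaw)],[np.sin(yaw),np.cos(yaw)]])
E
python3 - <<'E'
from h import *
m=np.load("w7.npy",allow_pickle=True).item(); g=cv2.cvtColor(cv2.imread("pics/w7.png"),cv2.COLOR_BGR2GRAY).astype(int)
for r in (100,130,160,190,220,240):
    P=[(285.5+np.diff(g[r,285:315]).argmin(),r)]; print("edge",P,st(cast(m,P,.026)).round(1))
    row=np.diff(cv2.blur(g[r].astype(np.float32).reshape(1,-1),(2,1)).ravel())[130:215]; print("  steps",[(130+i,int(v)) for i,v in enumerate(row) if abs(v)>12])
for c in (180,220,260,285):
    col=np.diff(g[30:115,c]); print(c,[(30+i,int(v)) for i,v in enumerate(col) if abs(v)>20])
print("end stop",st(cast(m,[(165,75.5),(300,73.5)],.022)).round(1).tolist(),"carrier far edge",st(cast(m,[(180,86),(285,84)],.026)).round(1).tolist(),"rail",st(cast(m,[(153,78)],.022)).round(1))
E
```

```text
edge [(np.float64(292.5), 100)] [[102.9 -19.6]]
  steps [(133, 24), (134, 48), (135, 37), (136, 13)]
edge [(np.float64(293.5), 130)] [[ 90.4 -19.6]]
  steps [(138, 20), (139, 44), (140, 40), (141, 18), (165, -19), (166, -27), (168, 30), (169, 14)]
edge [(np.float64(295.5), 160)] [[ 77.2 -20.1]]
  steps [(144, 40), (145, 51), (146, 25), (170, -20), (171, -42), (172, -27), (173, 14), (174, 29), (175, 16)]
edge [(np.float64(296.5), 190)] [[ 63.2 -20.2]]
  steps [(149, 29), (150, 45), (151, 35), (152, 13), (171, 17), (175, -14), (176, -38), (177, -32), (178, 14), (179, 31), (180, 12)]
edge [(np.float64(297.5), 220)] [[ 48.3 -20.2]]
  steps [(154, 17), (155, 41), (156, 44), (157, 21), (176, 16), (180, -12), (181, -35), (182, -33), (184, 29), (185, 14)]
edge [(np.float64(298.5), 240)] [[ 37.8 -20.4]]
  steps [(158, 19), (159, 46), (160, 40), (161, 17), (177, -12), (179, 16), (180, 18), (184, -21), (185, -38), (186, -15), (187, 21), (188, 24)]
180 [(30, -69), (31, -41), (44, 60), (45, 39), (73, -22), (74, -32), (75, -32), (76, -22), (84, 44), (85, 62), (86, 27), (112, -47)]
220 [(30, -45), (43, 48), (44, 54), (72, -21), (73, -40), (74, -30), (83, 46), (84, 46), (85, 22), (110, -30), (111, -48), (112, -23)]
260 [(42, 33), (43, 52), (44, 37), (72, -33), (73, -37), (74, -26), (82, 52), (83, 51), (84, 21), (109, -23), (110, -57), (112, 51)]
285 [(42, 46), (43, 48), (44, 25), (71, -24), (72, -35), (73, -34), (74, -26), (81, 46), (82, 62), (83, 28)]
end stop [[113.6, 35.5], [113.7, -22.7]] carrier far edge [[109.1, 27.7], [109.3, -16.7]] rail [[112.7  40.9]]
```

Emit:
{"op": "send_rows", "data": {
  "slide": [
    [0, -0.3, 0],
    [0, -0.6, 0],
    [0, -0.9, 0],
    [0, -1.2, 0],
    [0, -1.5, 0],
    [0, -1.5, 0],
    [0, -1.5, 0],
    [0, -1.5, 0]
  ],
  "roll": [0, 0, 0, 0, 0, 0, 0, 0],
  "claw": [0, 0, 0, 0, 0, 0, 0, 0]
}}

```text
t: 12.45
eef_pos: [0.5914, 0.1928, 0.0188]
tool_rot: [0.001, 1.0, 0.03, 0.001]
contact_force: [1.3, -6.8, 7.2]
gripper_width: 0.001
grasp_force: 4.2
```

Emit:
{"op": "send_rows", "data": {
  "slide": [
    [0, -0.3, 0],
    [0, -0.6, 0],
    [0, -0.9, 0],
    [0, -1.2, 0],
    [0, -1.5, 0],
    [0, -1.5, 0],
    [0, -1.5, 0],
    [0, -1.5, 0]
  ],
  "roll": [0, 0, 0, 0, 0, 0, 0, 0],
  "claw": [0, 0, 0, 0, 0, 0, 0, 0]
}}

```text
t: 13.12
eef_pos: [0.5912, 0.1933, 0.0188]
tool_rot: [0.002, 1.0, 0.03, 0.001]
contact_force: [-0.5, -8.9, 6.9]
gripper_width: 0.003
grasp_force: 5.4
```

Emit:
{"op": "send_rows", "data": {
  "slide": [
    [0, -0.5, 0],
    [0, -1, 0],
    [0, -1.5, 0],
    [0, -2, 0],
    [0, -2.5, 0],
    [0, -3, 0],
    [0, -3, 0],
    [0, -3, 0]
  ],
  "roll": [0, 0, 0, 0, 0, 0, 0, 0],
  "claw": [0, 0, 0, 0, 0, 0, 0, 0]
}}

```text
t: 13.78
eef_pos: [0.5908, 0.1942, 0.0187]
tool_rot: [0.003, 1.0, 0.029, -0.0]
contact_force: [-1.8, -13.0, 10.0]
gripper_width: -0.004
grasp_force: 7.6
```

Emit:
{"op": "send_rows", "data": {
  "slide": [
    [0, 3, 0],
    [0, 8, 0],
    [0, 15, 0],
    [0, 20, -10],
    [0, 20, -30],
    [0, 20, -50],
    [0, 20, -60],
    [0, 20, -60]
  ],
  "roll": [0, 0, 0, 0, 0, 0, 0, 0],
  "claw": [0, 0, 0, 0, 0, 0, 0, 0]
}}

```text
t: 14.45
eef_pos: [0.593, 0.1801, 0.0807]
tool_rot: [-0.001, 1.0, 0.031, 0.002]
contact_force: [0.3, -0.2, 0.1]
gripper_width: -0.001
grasp_force: 0.0
```

```bash
python3 -c "
from h import *
c=np.array([565,224]);a=np.radians(3.55);M=np.array([[np.cos(a),-np.sin(a)],[np.sin(a),np.cos(a)]])
p=c+M@[-94,3]; print(p); go(*p,80,3.55)"
```

```text
[470.99461385 221.17380544]
t 14.45 tcp [593.  180.1  80.7] yaw 3.55 tilt [ 0.0048  0.0021 -1.    ] | slide [-119.2  -48.5    0.2] roll 0.00 F [ 0.3 -0.2  0.1] w -0.001 g 0.0
```

Emit:
{"op": "send_rows", "data": {
  "slide": [
    [-20, -5, 0],
    [-50, -15, 0],
    [-80, -28, 0],
    [-105, -42, 0],
    [-118, -50, 0],
    [-119, -53, 0],
    [-119, -53, 0],
    [-119, -53, 0]
  ],
  "roll": [0, 0, 0, 0, 0, 0, 0, 0],
  "claw": [0, 0, 0, 0, 0, 0, 0, 0]
}}

```text
t: 15.12
eef_pos: [0.4699, 0.2245, 0.0775]
tool_rot: [0.0, 1.0, 0.031, 0.0]
contact_force: [0.6, -0.2, -0.1]
gripper_width: -0.002
grasp_force: 0.0
```

Emit:
{"op": "send_rows", "data": {
  "slide": [
    [0, 0, 10],
    [0, 0, 25],
    [0, 0, 40],
    [0, 0, 50],
    [0, 0, 57],
    [0, 0, 61],
    [0, 0, 62],
    [0, 0, 62]
  ],
  "roll": [0, 0, 0, 0, 0, 0, 0, 0],
  "claw": [0, 0, 0, 0, 0, 0, 0, 0]
}}

```text
t: 15.78
eef_pos: [0.4693, 0.2247, 0.0156]
tool_rot: [0.0, 1.0, 0.031, -0.0]
contact_force: [0.4, 0.2, 0.4]
gripper_width: -0.002
grasp_force: 0.0
```

Emit:
{"op": "send_rows", "data": {
  "slide": [
    [2, 0, 0],
    [4, 0, 0],
    [6, 0, 0],
    [8, 0, 0],
    [10, 0, 0],
    [11, 0, 0],
    [12, 0, 0],
    [12, 0, 0]
  ],
  "roll": [0, 0, 0, 0, 0, 0, 0, 0],
  "claw": [0, 0, 0, 0, 0, 0, 0, 0]
}}

```text
t: 16.45
eef_pos: [0.4813, 0.2255, 0.0157]
tool_rot: [-0.0, 1.0, 0.031, 0.0]
contact_force: [0.5, 0.1, -0.0]
gripper_width: 0.002
grasp_force: 0.0
```

```bash
python3 -c "
from h import *
go(480,220,17,3.55); print(st(bot.get_obs()['eef_pos'][:2]))"
```

```text
t 16.45 tcp [481.3 225.5  15.7] yaw 3.54 tilt [ 1.e-04  1.e-04 -1.e+00] | slide [-1.6  5.4 -1.3] roll -0.01 F [ 0.5  0.1 -0. ] w 0.002 g 0.0
[-83.46639539   6.69151787]
```

Tip at stage x −83.5, so its front is at −72.5, near contact. Continue.

Emit:
{"op": "send_rows", "data": {
  "slide": [
    [1, 0, 0],
    [2, 0, 0],
    [3, 0, 0],
    [4, 0, 0],
    [4.5, 0, 0],
    [5, 0, 0],
    [5, 0, 0],
    [5, 0, 0]
  ],
  "roll": [0, 0, 0, 0, 0, 0, 0, 0],
  "claw": [0, 0, 0, 0, 0, 0, 0, 0]
}}

```text
t: 17.12
eef_pos: [0.4856, 0.2257, 0.0156]
tool_rot: [0.0, 1.0, 0.031, -0.0]
contact_force: [-2.3, 0.4, 0.0]
gripper_width: -0.001
grasp_force: 1.3
```

Emit:
{"op": "send_rows", "data": {
  "slide": [
    [0.5, 0, 0],
    [1, 0, 0],
    [1.5, 0, 0],
    [2, 0, 0],
    [2, 0, 0],
    [2, 0, 0],
    [2, 0, 0],
    [2, 0, 0]
  ],
  "roll": [0, 0, 0, 0, 0, 0, 0, 0],
  "claw": [0, 0, 0, 0, 0, 0, 0, 0]
}}

```text
t: 17.78
eef_pos: [0.4884, 0.226, 0.0158]
tool_rot: [-0.0, 1.0, 0.031, 0.0]
contact_force: [-1.0, -0.6, -0.2]
gripper_width: 0.002
grasp_force: 0.3
```

Emit:
{"op": "send_rows", "data": {
  "slide": [
    [0.5, 0, 0],
    [1, 0, 0],
    [1.5, 0, 0],
    [2, 0, 0],
    [2, 0, 0],
    [2, 0, 0],
    [2, 0, 0],
    [2, 0, 0]
  ],
  "roll": [0, 0, 0, 0, 0, 0, 0, 0],
  "claw": [0, 0, 0, 0, 0, 0, 0, 0]
}}

```text
t: 18.45
eef_pos: [0.4891, 0.2261, 0.0156]
tool_rot: [0.0, 1.0, 0.031, -0.001]
contact_force: [-5.6, -0.2, 4.0]
gripper_width: 0.004
grasp_force: 2.7
```

Emit:
{"op": "send_rows", "data": {
  "slide": [
    [0.5, 0, 0],
    [1, 0, 0],
    [1.5, 0, 0],
    [2, 0, 0],
    [2, 0, 0],
    [2, 0, 0],
    [2, 0, 0],
    [2, 0, 0]
  ],
  "roll": [0, 0, 0, 0, 0, 0, 0, 0],
  "claw": [0, 0, 0, 0, 0, 0, 0, 0]
}}

```text
t: 19.12
eef_pos: [0.4892, 0.2261, 0.0154]
tool_rot: [0.001, 0.999, 0.032, -0.002]
contact_force: [-10.5, -0.5, 7.9]
gripper_width: 0.002
grasp_force: 5.2
```

Emit:
{"op": "send_rows", "data": {
  "slide": [
    [0.5, 0, 0],
    [1, 0, 0],
    [1.5, 0, 0],
    [2, 0, 0],
    [2, 0, 0],
    [2, 0, 0],
    [2, 0, 0],
    [2, 0, 0]
  ],
  "roll": [0, 0, 0, 0, 0, 0, 0, 0],
  "claw": [0, 0, 0, 0, 0, 0, 0, 0]
}}

```text
t: 19.78
eef_pos: [0.4892, 0.226, 0.0151]
tool_rot: [0.001, 0.999, 0.032, -0.004]
contact_force: [-14.9, -0.7, 10.2]
gripper_width: -0.001
grasp_force: 7.5
```

Emit:
{"op": "send_rows", "data": {
  "slide": [
    [-3, 0, 0],
    [-10, 0, 0],
    [-15, 0, 0],
    [-15, 0, -10],
    [-15, 0, -30],
    [-15, 0, -60],
    [-15, 0, -90],
    [-15, 0, -110]
  ],
  "roll": [0, 0, 0, 0, 0, 0, 0, 0],
  "claw": [0, 0, 0, 0, 0, 0, 0, 0]
}}

```text
t: 20.45
eef_pos: [0.4807, 0.226, 0.1293]
tool_rot: [-0.001, 1.0, 0.031, 0.002]
contact_force: [0.2, 0.5, -0.5]
gripper_width: 0.002
grasp_force: 0.0
```

Emit:
{"op": "send_rows", "data": {
  "slide": [
    [20, 10, -10],
    [40, 20, -30],
    [60, 40, -30],
    [80, 60, -30],
    [100, 80, -30],
    [110, 90, -30],
    [110, 90, -30],
    [110, 90, -30]
  ],
  "roll": [0, 0, 0, 0, 0, 0, 0, 0],
  "claw": [0, 0, 0, 0, 0, 0, 0, 0]
}}

```text
t: 21.12
eef_pos: [0.5945, 0.1422, 0.1559]
tool_rot: [-0.0, 1.0, 0.03, 0.0]
contact_force: [-1.1, 0.5, -0.3]
gripper_width: 0.002
grasp_force: 0.0
```

```bash
python3 - <<'E'
from h import *
m=bot.camera_model("wrist"); im=bot.read_camera("wrist")[:,:,::-1].copy(); cv2.imwrite("pics/w8.png",im)
np.save("w8.npy",m,allow_pickle=True)
go(591.3,155.5,17,3.55)
E
```

```text
t 21.17 tcp [593.7 143.5 155.9] yaw 3.59 tilt [-5.e-04  8.e-04 -1.e+00] | slide [ -1.6 -12.  138.9] roll 0.04 F [-0.7 -0.1  0. ] w -0.004 g 0.0
```

View pics/w8.png

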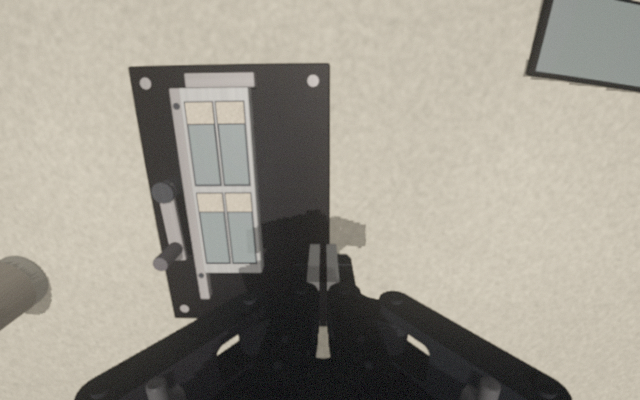

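The carrier (columns 183–262, rows 87–272) lies against the rail and the end stop, with the knob at (168,257). One more side push will make it flush.

```bash
python3 -c "
from h import *
go(592.9,178.6,18,3.55)"
```

```text
t 21.17 tcp [593.7 143.5 155.9] yaw 3.59 tilt [-5.e-04  8.e-04 -1.e+00] | slide [  1.5 -35.  137.9] roll 0.04 F [-0.7 -0.1  0. ] w -0.004 g 0.0
```

Emit:
{"op": "send_rows", "data": {
  "slide": [
    [0, -10, 20],
    [1, -30, 50],
    [1, -35, 85],
    [1, -35, 110],
    [1, -35, 125],
    [1, -35, 133],
    [1, -35, 138],
    [1, -35, 138]
  ],
  "roll": [0, 0, 0, 0, 0, 0, 0, 0],
  "claw": [0, 0, 0, 0, 0, 0, 0, 0]
}}

```text
t: 21.83
eef_pos: [0.5925, 0.1783, 0.0175]
tool_rot: [-0.0, 0.999, 0.032, -0.0]
contact_force: [-0.1, -0.2, 0.5]
gripper_width: 0.001
grasp_force: 0.0
```

Emit:
{"op": "send_rows", "data": {
  "slide": [
    [0, -3, 0],
    [0, -6, 0],
    [0, -9, 0],
    [0, -11, 0],
    [0, -13, 0],
    [0, -14, 0],
    [0, -15, 0],
    [0, -15, 0]
  ],
  "roll": [0, 0, 0, 0, 0, 0, 0, 0],
  "claw": [0, 0, 0, 0, 0, 0, 0, 0]
}}

```text
t: 22.5
eef_pos: [0.5923, 0.1926, 0.0177]
tool_rot: [-0.0, 1.0, 0.031, 0.0]
contact_force: [-0.4, 0.2, -0.2]
gripper_width: 0.001
grasp_force: 0.0
```

Emit:
{"op": "send_rows", "data": {
  "slide": [
    [0, -0.5, 0],
    [0, -1, 0],
    [0, -1.5, 0],
    [0, -2, 0],
    [0, -2.5, 0],
    [0, -3, 0],
    [0, -3, 0],
    [0, -3, 0]
  ],
  "roll": [0, 0, 0, 0, 0, 0, 0, 0],
  "claw": [0, 0, 0, 0, 0, 0, 0, 0]
}}

```text
t: 23.17
eef_pos: [0.5923, 0.1934, 0.0176]
tool_rot: [0.001, 1.0, 0.03, -0.0]
contact_force: [-0.4, -5.7, 1.1]
gripper_width: 0.003
grasp_force: 2.7
```

Emit:
{"op": "send_rows", "data": {
  "slide": [
    [0, -1, 0],
    [0, -2, 0],
    [0, -3, 0],
    [0, -3, 0],
    [0, -3, 0],
    [0, 0, 0],
    [0, 5, 0],
    [0, 12, 0]
  ],
  "roll": [0, 0, 0, 0, 0, 0, 0, 0],
  "claw": [0, 0, 0, 0, 0, 0, 0, 0]
}}

```text
t: 23.83
eef_pos: [0.5928, 0.1848, 0.0179]
tool_rot: [-0.001, 0.999, 0.032, 0.0]
contact_force: [0.4, 0.3, 0.3]
gripper_width: 0.003
grasp_force: 0.0
```

Emit:
{"op": "send_rows", "data": {
  "slide": [
    [0, 3, 0],
    [0, 3, -20],
    [0, 3, -50],
    [0, 3, -80],
    [0, 3, -110],
    [0, 3, -132],
    [0, 3, -132],
    [0, 3, -132]
  ],
  "roll": [0, 0, 0, 0, 0, 0, 0, 0],
  "claw": [0, 0, 0, 0, 0.2, 0.4, 0.5, 0.5],
  "force": 30
}}

```text
t: 24.5
eef_pos: [0.5939, 0.181, 0.1513]
tool_rot: [-0.001, 1.0, 0.031, 0.002]
contact_force: [-0.4, -0.3, -1.0]
gripper_width: 0.499
grasp_force: 0.0
```

```bash
python3 - <<'E'
from h import *
m=bot.camera_model("wrist"); im=bot.read_camera("wrist")[:,:,::-1].copy(); cv2.imwrite("pics/w9.png",im); np.save("w9.npy",m,allow_pickle=True)
cv2.imwrite("pics/w9c.png",cv2.resize(im[40:340,80:380],None,fx=2,fy=2,interpolation=cv2.INTER_CUBIC))
c=np.array([564.5,224.2]);a=np.radians(3.55);M=np.array([[np.cos(a),-np.sin(a)],[np.sin(a),np.cos(a)]])
p=c+M@[-32,62]; print(p); go(*p,80,3.55); print(bot.get_obs()["q"].round(3))
E
```

```text
[528.72239112 284.0996052 ]
t 24.55 tcp [593.  180.5 149.7] yaw 3.56 tilt [ 5.e-04  4.e-04 -1.e+00] | slide [ -57.7 -107.4   69.7] roll 0.01 F [ 0.6 -0.4 -0.3] w 0.501 g 0.0
[-0.216  0.484 -0.24   1.755  0.139  0.919 -2.023]
```

View pics/w9c.png

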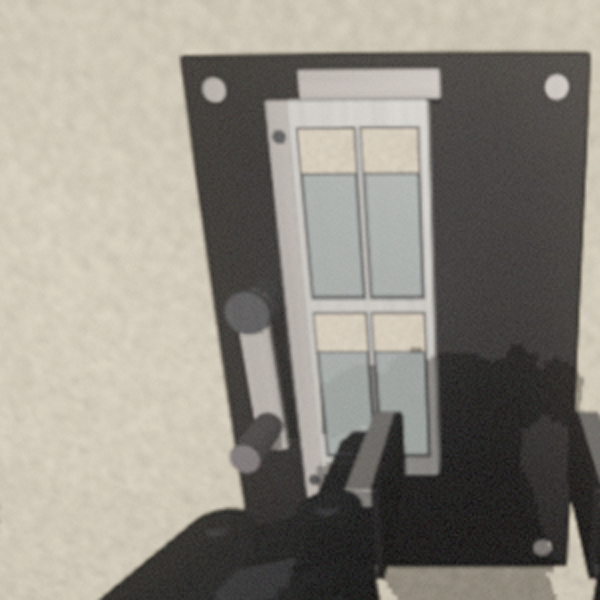

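The knob's top is at crop (245,459), i.e. pixel (202.5,269.5). The carrier is flush with both stops.

```bash
python3 - <<'E'
from h import *
m=np.load("w9.npy",allow_pickle=True).item()
p=cast(m,[(202.5,269.5)],.066); print("knob",p*1000, st(p,(564.5,224.2)))
print("pivot top?",st(cast(m,[(80+123.5,40+156)],.034),(564.5,224.2)))
go(*p[0]*1000,80,3.55)
E
```

```text
knob [[528.08723191 281.96327474]] [[-32.76622105  59.90709763]]
pivot top? [[23.24304853 63.90507777]]
t 24.55 tcp [593.  180.5 149.7] yaw 3.56 tilt [ 5.e-04  4.e-04 -1.e+00] | slide [ -58.5 -105.3   69.7] roll 0.01 F [ 0.6 -0.4 -0.3] w 0.501 g 0.0
```

Emit:
{"op": "send_rows", "data": {
  "slide": [
    [-12, -22, 5],
    [-25, -45, 15],
    [-38, -70, 30],
    [-50, -93, 40],
    [-57, -104, 45],
    [-58, -106, 45],
    [-58, -106, 45],
    [-58, -106, 45]
  ],
  "roll": [0, 0, 0, 0, 0, 0, 0, 0],
  "claw": [0.5, 0.5, 0.5, 0.5, 0.5, 0.5, 0.5, 0.5]
}}

```text
t: 25.22
eef_pos: [0.5292, 0.2812, 0.1042]
tool_rot: [0.001, 1.0, 0.03, -0.0]
contact_force: [-0.4, -0.2, -0.3]
gripper_width: 0.501
grasp_force: 0.0
```

Emit:
{"op": "send_rows", "data": {
  "slide": [
    [0, 0, 10],
    [0, 0, 25],
    [0, 0, 40],
    [0, 0, 50],
    [0, 0, 57],
    [0, 0, 61],
    [0, 0, 62],
    [0, 0, 62]
  ],
  "roll": [0, 0, 0, 0, 0, 0, 0, 0],
  "claw": [0.5, 0.5, 0.5, 0.5, 0.5, 0.5, 0.5, 0.5]
}}

```text
t: 25.88
eef_pos: [0.5289, 0.2825, 0.0428]
tool_rot: [-0.0, 1.0, 0.031, 0.0]
contact_force: [-0.3, -0.4, -0.4]
gripper_width: 0.502
grasp_force: 0.0
```

Emit:
{"op": "send_rows", "data": {
  "slide": [
    [0, 0, 0],
    [0, 0, 0],
    [0, 0, 0],
    [0, 0, 0],
    [0, 0, 0],
    [0, 0, 0],
    [0, 0, 0],
    [0, 0, 0]
  ],
  "roll": [0, 0, 0, 0, 0, 0, 0, 0],
  "claw": [0.4, 0.3, 0.2, 0.15, 0.1, 0.1, 0.1, 0.1],
  "force": 25
}}

```text
t: 26.55
eef_pos: [0.5289, 0.2827, 0.0432]
tool_rot: [-0.0, 1.0, 0.031, 0.0]
contact_force: [-1.4, -0.8, 6.3]
gripper_width: 0.152
grasp_force: 24.8
```

```bash
python3 - <<'E'
from h import *
go(528.4,283,44,3.55)
r=57; 
for k in range(0,91,10):
    t=np.radians(k); print(k,(np.array([r-r*np.cos(t), r*np.sin(t)])).round(1))
E
```

```text
t 26.55 tcp [528.9 282.7  43.2] yaw 3.55 tilt [ 6.e-04  3.e-04 -1.e+00] | slide [-0.5 -0.3 -0.8] roll -0.00 F [-1.4 -0.8  6.3] w 0.152 g 24.8
0 [0. 0.]
10 [0.9 9.9]
20 [ 3.4 19.5]
30 [ 7.6 28.5]
40 [13.3 36.6]
50 [20.4 43.7]
60 [28.5 49.4]
70 [37.5 53.6]
80 [47.1 56.1]
90 [57. 57.]
```

Emit:
{"op": "send_rows", "data": {
  "slide": [
    [0.1, 3.7, 0],
    [0.5, 7.4, 0],
    [1.1, 11.1, 0],
    [1.9, 14.8, 0],
    [3, 18.3, 0],
    [4.3, 21.8, 0],
    [5.9, 25.2, 0],
    [7.6, 28.5, 0]
  ],
  "roll": [-3.75, -7.5, -11.25, -15, -18.75, -22.5, -26.25, -30],
  "claw": [0.1, 0.1, 0.1, 0.1, 0.1, 0.1, 0.1, 0.1]
}}

```text
t: 27.22
eef_pos: [0.5387, 0.2548, 0.0432]
tool_rot: [-0.0, 0.957, 0.29, 0.001]
contact_force: [0.9, 0.2, 4.1]
gripper_width: 0.154
grasp_force: 24.8
```

```bash
python3 - <<'E'
from h import *
go(528.4,283,44,33.55)
E
```

```text
t 27.22 tcp [538.7 254.8  43.2] yaw 33.72 tilt [ 1.3e-03  8.0e-04 -1.0e+00] | slide [  7.1 -29.1  -0.8] roll 0.17 F [0.9 0.2 4.1] w 0.154 g 24.8
```

Following the arc with low force. The tool turns with the clip, so the same rows repeat.

Emit:
{"op": "send_rows", "data": {
  "slide": [
    [0.1, 3.7, 0],
    [0.5, 7.4, 0],
    [1.1, 11.1, 0],
    [1.9, 14.8, 0],
    [3, 18.3, 0],
    [4.3, 21.8, 0],
    [5.9, 25.2, 0],
    [7.6, 28.5, 0]
  ],
  "roll": [-3.75, -7.5, -11.25, -15, -18.75, -22.5, -26.25, -30],
  "claw": [0.1, 0.1, 0.1, 0.1, 0.1, 0.1, 0.1, 0.1]
}}

```text
t: 27.88
eef_pos: [0.5611, 0.2354, 0.0433]
tool_rot: [-0.0, 0.849, 0.528, 0.001]
contact_force: [1.4, 1.5, 2.2]
gripper_width: 0.147
grasp_force: 24.7
```

Emit:
{"op": "send_rows", "data": {
  "slide": [
    [0.1, 3.7, 0],
    [0.5, 7.4, 0],
    [1.1, 11.1, 0],
    [1.9, 14.8, 0],
    [3, 18.3, 0],
    [4.3, 21.8, 0],
    [5.9, 25.2, 0],
    [7.6, 28.5, 0]
  ],
  "roll": [-3.75, -7.5, -11.25, -15, -18.75, -22.5, -26.25, -30],
  "claw": [0.1, 0.1, 0.1, 0.1, 0.1, 0.1, 0.1, 0.1]
}}

```text
t: 28.55
eef_pos: [0.5901, 0.2298, 0.0433]
tool_rot: [0.0, 0.684, 0.73, 0.001]
contact_force: [1.3, 1.9, 2.9]
gripper_width: 0.155
grasp_force: 24.7
```

Emit:
{"op": "send_rows", "data": {
  "slide": [
    [0, 0.5, 0],
    [0, 1, 0],
    [0, 1.5, 0],
    [0, 2, 0],
    [0, 2.5, 0],
    [0, 3, 0],
    [0, 3, 0],
    [0, 3, 0]
  ],
  "roll": [0, 0, 0, 0, 0, 0, 0, 0],
  "claw": [0.1, 0.1, 0.1, 0.1, 0.1, 0.1, 0.1, 0.1]
}}

```text
t: 29.22
eef_pos: [0.5902, 0.2297, 0.0431]
tool_rot: [-0.001, 0.685, 0.728, -0.001]
contact_force: [-6.6, -1.3, 9.4]
gripper_width: 0.149
grasp_force: 25.5
```

```bash
python3 - <<'E'
from h import *
go(528.4,283,44,93.55); print(st(bot.get_obs()["eef_pos"][:2],(564.5,224.2)))
E
```

```text
t 29.22 tcp [590.2 229.7  43.1] yaw 93.52 tilt [-2.6e-03 -7.0e-04 -1.0e+00] | slide [ 57.  -58.4  -0.8] roll -0.03 F [-6.6 -1.3  9.4] w 0.149 g 25.5
[26.00611012  3.89750157]
```

Emit:
{"op": "send_rows", "data": {
  "slide": [
    [0, 1, 0],
    [0, 2, 0],
    [0, 3, 0],
    [0, 3, 0],
    [0, 1, 0],
    [0, 0, 0],
    [0, -2, 0],
    [0, -3, 0]
  ],
  "roll": [0, 0, 0, 0, 0, 0, 0, 0],
  "claw": [0.1, 0.1, 0.1, 0.1, 0.2, 0.3, 0.4, 0.45]
}}

```text
t: 29.88
eef_pos: [0.5889, 0.2289, 0.0424]
tool_rot: [0.0, 0.685, 0.728, -0.0]
contact_force: [0.7, -0.5, -1.1]
gripper_width: 0.453
grasp_force: 0.0
```

Emit:
{"op": "send_rows", "data": {
  "slide": [
    [0, 0, 0],
    [0, 0, 0],
    [0, 0, -10],
    [0, 0, -30],
    [0, 0, -60],
    [0, 0, -90],
    [0, 0, -120],
    [0, 0, -140]
  ],
  "roll": [0, 0, 0, 0, 0, 0, 0, 0],
  "claw": [0.45, 0.45, 0.45, 0.45, 0.45, 0.45, 0.45, 0.45]
}}

```text
t: 30.55
eef_pos: [0.5899, 0.23, 0.1867]
tool_rot: [0.001, 0.685, 0.729, 0.002]
contact_force: [0.5, 0.9, 0.2]
gripper_width: 0.447
grasp_force: 0.0
```

Emit:
{"op": "send_rows", "data": {
  "slide": [
    [0, 20, 0],
    [-20, 40, 0],
    [-40, 60, 0],
    [-60, 70, 0],
    [-60, 70, 0],
    [-60, 70, 0],
    [-60, 70, 0],
    [-60, 70, 0]
  ],
  "roll": [7, 14, 21, 28, 35, 42, 49, 56],
  "claw": [0.45, 0.45, 0.45, 0.45, 0.45, 0.45, 0.45, 0.45]
}}

```text
t: 31.22
eef_pos: [0.6627, 0.1736, 0.1835]
tool_rot: [-0.0, 0.948, 0.319, 0.0]
contact_force: [-0.9, -1.1, -0.8]
gripper_width: 0.444
grasp_force: 0.0
```

```bash
python3 - <<'E'
from h import *
go(593,100,200,3.55)
E
```

```text
t 31.22 tcp [662.7 173.6 183.5] yaw 37.19 tilt [ 4.e-04  6.e-04 -1.e+00] | slide [-100.    16.5  -16.6] roll 33.64 F [-0.9 -1.1 -0.8] w 0.444 g 0.0
```

Emit:
{"op": "send_rows", "data": {
  "slide": [
    [-20, 5, 0],
    [-45, 10, -10],
    [-70, 15, -15],
    [-90, 17, -15],
    [-100, 17, -15],
    [-100, 17, -15],
    [-100, 17, -15],
    [-100, 17, -15]
  ],
  "roll": [6, 12, 18, 24, 30, 33.6, 33.6, 33.6],
  "claw": [0.45, 0.4, 0.3, 0.2, 0.2, 0.2, 0.2, 0.2]
}}

```text
t: 31.88
eef_pos: [0.5938, 0.0996, 0.1985]
tool_rot: [-0.0, 0.999, 0.036, 0.001]
contact_force: [-0.3, -0.3, 0.1]
gripper_width: 0.197
grasp_force: 0.0
```

```bash
python3 - <<'E'
from h import *
m=bot.camera_model("wrist"); im=bot.read_camera("wrist")[:,:,::-1].copy(); cv2.imwrite("pics/w10.png",im); np.save("w10.npy",m,allow_pickle=True)
cv2.imwrite("pics/w10c.png",cv2.resize(im[40:290,60:380],None,fx=2.4,fy=2.4,interpolation=cv2.INTER_CUBIC))
E
```

```text
(no output)
```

View pics/w10c.png

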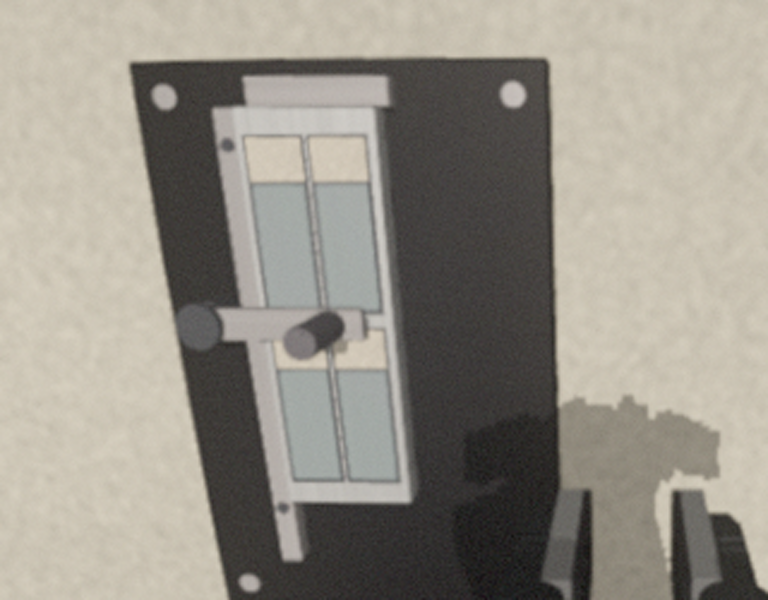

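The clip arm lies square across the carrier, with the pivot at crop (199,326), its tip at (365,325) and the knob at (315,335). The carrier touches the rail and end stop with no dark gap. Hand in.

```bash
python3 - <<'E'
from h import *
m=np.load("w10.npy",allow_pickle=True).item(); f=lambda x,y:(60+x/2.4,40+y/2.4)
print(st(cast(m,[f(379,107),f(412,501)],.026)).round(1).tolist(),"stop",st(cast(m,[f(246,106),f(390,104)],.022)).round(1).tolist())
print(bot.hand_in())
E
```

```text
[[113.0, -21.2], [-65.0, -20.0]] stop [[113.9, 35.8], [114.3, -24.6]]
the job is handed in; nothing more can be done
None
```

The long carrier is on the stage, slides up and pushed flush against the side rail and end stop; the clip is swung to its limit, square across it. I handed the job in at about 32 s, with the gripper clear and the short carrier, phone and bottle untouched.

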